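# Lay the long feed roller in the roller rest under the microscope

## Robot

A 6-joint arm with a two-finger parallel gripper is mounted at the origin on the work surface. World frame = base frame: x ahead of the robot, y to its left, z up, the work surface at z = 0. Lengths are in mm, angles in rad, forces in N, time in s.
With the tool pointing down it reaches from about 325 to 925 mm from the base axis. Payload 3.1 kg.
Tool frame: the origin (TCP) lies at the very end of the fingers, on their centre line; the grasp point (between the pads) lies 19 mm behind it; z points along the fingers, y is the line along which they close (so a half turn about z gives the same grasp; the last joint's range is limited). The gripper opens to 85 mm and grips with 20 to 120 N. Pads are 22 mm wide; open, the fingers measure 114 mm over their backs; the gripper's body (76 mm by 85 mm) begins 54 mm behind the grasp point. The pads swing forward as they close: fully open they stand 13 mm farther back than shut.
Start: joints at [1.204, 0.217, 1.613, -0, 1.311, -0.112], TCP at [157.513, 604.838, 231.3] pointing down, gripper open.
Joint ranges: [-2.75, 2.75], [-0.78, 2.1], [0.31, 2.55], [-1.13, 4.27], [0.13, 2.63], [-2.58, 2.58]. Speed limits (rad/s): [2.79, 2.79, 3.14, 3.14, 3.14, 3.14].

## Interface

Orientations are given as a unit quaternion [x, y, z, w].
In Python, from rig import r, vision gives the robot as it stands. The module is installed in compiled form; this text tells all that it offers.
- The arm moves only by the shell command python3 -m creep 'ROWS'. ROWS is JSON, a list of rows, each an object of numbers: "gripper": the finger opening in m, from 0 to 0.0854; "dx", "dy", "dz": the shift along the tool's x, y, z in m; "yaw": the turn about the tool's z in degrees. In form: [{"gripper": .., "dx": .., "dy": .., "dz": .., "yaw": ..}, ...]. A call has 1 to 5 rows; each row is the pose to reach, as a shift and turn from the pose commanded when the call began, along the tool's axes at that moment; what a row does not reach only later rows make up. A row lasts 1/10 s, in which the tool goes at most 50 mm and 8.59 degrees, less where a joint would pass 70% of its speed; a pose out of reach is approached as far as the arm can. A call with a gripper value outside its range is refused whole. The fingers move at their own pace and stop on an object; the grip force is fixed at half the most. Time passes only in rows, so rows that repeat a pose let the fingers close. It gives the time, the measured TCP pose, the force, the opening and the grip force at its end, in the units of the state.
- r.observe(): the state, without advancing time (a new reading comes with each control period).
- vision.snapshot(name): name is "side" or "top" or "wrist"; returns a dict with "pixels" (480x640x3 uint8, blue, green, red), "mtx" (3x3 intrinsics, pixels), "k1" (the pictures are not rectified: a ray, as slopes to the right and down, at radius r is drawn at 1 + k1 r^2 times it, then the intrinsics apply), "xyz" and "orientation" of the camera in the world. Camera axes: x right, y up, looking along -z (the intrinsics and any distortion apply to the point x, -y, -z); pixel columns grow to the right and rows downward; lengths in mm; the calibration is good to about 2 mm. A picture is of the moment at which its call begins. There is no depth.
- r.sign_off(): hands the job in; it is judged then, once.
The state is a dict: "t": time; "joint_pos": joint angles; "dq": joint speeds; "joint_efforts": joint torques, N m; "tcp_pos": TCP position; "eef_rot": TCP orientation; "ft_force": force on the tool from outside, world axes, zero at the start; "wrist_torque": the same for the moment, N m; "width": opening from 0.0 (shut) to 1.0 (fully open); "gripper_force": force on a finger pad.
Only numpy, scipy, OpenCV 4.12 (cv2) and the standard library are available. Lean on these libraries where they do the work, as an engineer would, in place of code of your own. Each camera call takes 0.05 s, during which the arm holds its last target. There are 200 camera calls.

## Task

Pick the long rubber feed roller out of the bin of printer parts and lay it gently in the roller rest under the microscope's objective, so that it lies level in the gap between the steel support wheels, roughly centred on the rest, and stays there by itself. Leave the other parts in the bin, do not bump the microscope, and leave the phone, the cleaner bottle and the screwdriver where they are.

Things in the scene. Friction and masses are not known exactly. Their poses are not given: they have to be found in the camera images.
- long_roller: The part to pick: black rubber cylinder, diameter 20, length 100, with a thin steel journal (diameter 8, 10 long) at each end, 120 long over all; 80 to 170 g. Origin at its centre, on the axis; its x axis runs along the roller (both ends alike). It lies flat on the bin floor. Sizes in mm.
- short_roller: Same kind of roller but short: rubber diameter 20, length 50, journals diameter 8 and 10 long, 70 long over all. Origin at its centre, x axis along it. Stays in the bin. Sizes in mm.
- shaft: Bare steel shaft, diameter 12, length 120. Origin at its centre, x axis along it. Stays in the bin. Sizes in mm.
- motor: Small steel can motor lying on its side, diameter 24, can 36 long, with a thin shaft at its +x end that reaches 31 from the origin. Origin at the can's centre, x axis along it. Stays in the bin. Sizes in mm.
- bearing: Steel ball bearing (ring) lying flat, outer diameter 22, 8 high. Origin at the centre of its underside. Stays in the bin. Sizes in mm.
- heatsink: Aluminium finned heat sink, 24 x 24, 14 high. Origin at the centre of its underside. Stays in the bin. Sizes in mm.
- heatsink2: Second aluminium heat sink like the first, 24 x 24, 14 high. Origin at the centre of its underside. Stays in the bin. Sizes in mm.
- bearing2: Second steel ball bearing like the first, outer diameter 22, 8 high. Origin at the centre of its underside. Stays in the bin. Sizes in mm.
- spacer: Aluminium spacer ring lying flat, outer diameter 16, 12 high. Origin at the centre of its underside. Stays in the bin. Sizes in mm.
- capacitor: Standing aluminium can capacitor, diameter 16, 16 high. Origin at the centre of its underside. Stays in the bin. Sizes in mm.
- gear: White plastic pinion lying flat, about 18 over the teeth, 14 high with its hub. Origin at the centre of its underside. Stays in the bin. Sizes in mm.
- bin: Open grey plastic bin, fixed to the bench: 240 (x) x 260 (y) outside, 50 high, walls and floor 5 thick. Origin at the centre of its underside, on the bench; z up. Sizes in mm.
- microscope: Cream stereo microscope, fixed. Origin on the bench straight under the objective and the middle of the roller rest; z up. Base plate x -100 to 100, y -240 to 100, 20 thick. Column 60 x 60 at y = -200, 430 high; black focus knobs on it at height 355 reach x = +-64. Reach in under the head from -x (the robot's side) or +x. Sizes in mm.
- objective (a point): Centre of the underside of the objective's black light ring (radius 33), 277 above the bench, straight over the rest; axes as microscope. Above it the round barrel is up to 38 in radius, then the head, 100 (x) x 130 (y), from 68 to 143 above this point; two eyepieces rise from the head towards +y, to about 500 above the bench. Sizes in mm.
- rest_seat (a point): Where the long roller's centre lies when seated: 80 above the bench; axes as microscope. The seated roller lies along y on four fixed steel wheels (radius 10, axes along y) at x = +-12, 16 below this point, one pair at y 28 to 36, the other at -36 to -28; between the pairs 56 are free for the fingers, down to a foot plate at height 24. Sizes in mm.
- rest_bracket (a point): Top of one end bracket of the rest: upright aluminium plate, 5 thick (y), 44 wide (x), its top 68 above the bench, at y = 39 of microscope; its twin stands at y = -39. Sizes in mm.
- phone: Dismantled black phone lying on the bench, 72 (x) x 150 (y) x 8. Origin at the centre of its underside. Bystander. Sizes in mm.
- cleaner: White plastic bottle standing on the bench, diameter 48, height 120. Origin at the centre of its underside. Bystander. Sizes in mm.
- screwdriver: Screwdriver lying on the bench, 170 long along its x axis. Bystander. Sizes in mm.
Not all that is in view belongs to the job. Leave any blue or purple look-alike of the long_roller alone.

How it is judged:
By the outcome, as a careful person would: the job done as asked, in the order asked, and still so for the second after the job is handed in, with the robot touching nothing.
It also fails if it takes over 42 s, if anything falls off the work surface, if the arm or the gripper's body presses on something with over 40 N, if the wrist force passes 120 N, or if a joint passes its speed limit or range.

## Working session

There is one attempt and no reset: what is moved stays moved. The work goes in short steps, Python scripts to look and compute and a shell command to move; the robot and the scene stay as the last step left them, time stands still between calls to the robot, and variables do not carry over. Pictures are saved under pics/ and viewed, at most 10 in all, crops included, and the job is handed in when it is done.

```bash
mkdir -p pics
cat > h.py <<'E'
import numpy as np, cv2
from scipy.spatial.transform import Rotation as R
from rig import r, vision
def cam(s):
    return np.array(s["mtx"],float), float(s["k1"]), np.array(s["xyz"],float), R.from_quat(s["orientation"])
def ray(s,uv):
    K,k1,c,q=cam(s)
    p=cv2.undistortPoints(np.array([[uv]],float),K,np.array([k1,0,0,0]))[0,0]
    return c,q.apply([p[0],-p[1],-1])
def atz(s,uv,z):
    c,d=ray(s,uv); return c+d*(z-c[2])/d[2]
def proj(s,P):
    K,k1,c,q=cam(s); v=q.inv().apply(np.atleast_2d(P)-c); v=v*[1,-1,-1]
    return cv2.projectPoints(v,np.zeros(3),np.zeros(3),K,np.array([k1,0,0,0.]))[0][:,0]
E
python3 - <<'E'
from h import *
import pickle
for n in ("top","side"):
    s=vision.snapshot(n); cv2.imwrite(f"pics/{n}0.png",s["pixels"]); pickle.dump(s,open(n+"0.pkl","wb")); print(n,s["xyz"],s["orientation"],s["k1"],s["mtx"])
o=r.observe(); print(o["t"],o["tcp_pos"],o["eef_rot"],o["width"])
print(R.from_quat(o["eef_rot"]).as_matrix().round(3))
E
```

```text
top [ 474.69384747  130.93068618 1256.31420425] [-0.02417318  0.03480768  0.70688439 -0.70605846] -0.07210552813900697 [[464.11034269   0.         324.01926243]
 [  0.         464.11034269 244.46861111]
 [  0.           0.           1.        ]]
side [213.91425984 996.36606297 730.34877591] [-0.08768608  0.48558233  0.85117676 -0.17893875] -0.027476238439010064 [[512.86166609   0.         316.8340724 ]
 [  0.         512.86166609 242.63593643]
 [  0.           0.           1.        ]]
0.1 [157.22955926 604.11741377 230.06250278] [ 1.27047593e-01  9.91895986e-01 -1.08935276e-03 -2.72990094e-04] 0.9996809793699376
[[-0.968  0.252 -0.001]
 [ 0.252  0.968 -0.002]
 [ 0.    -0.002 -1.   ]]
```

View pics/top0.png

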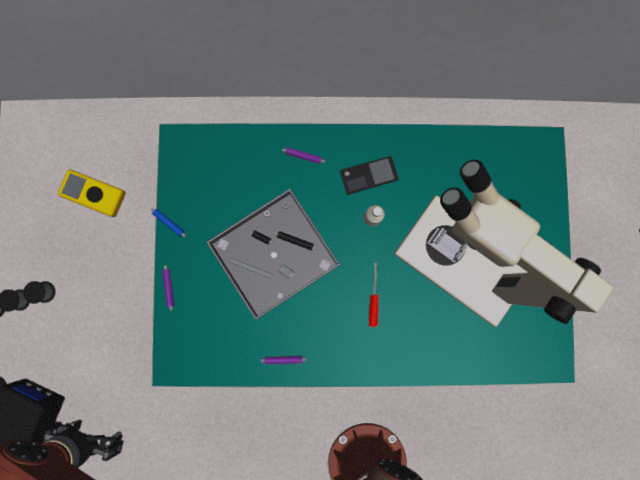

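View pics/side0.png

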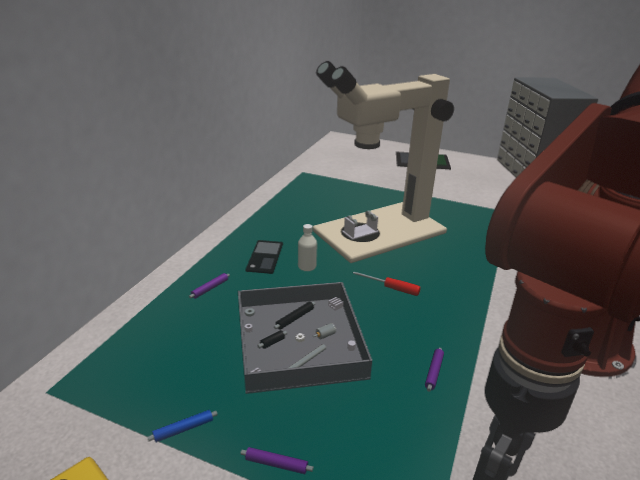

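The top view shows the candidates for the part: the long black roller at (295,240), the short black roller at (261,237) and the bare shaft at (250,267). The purple look-alikes are at (303,155), (168,288) and (283,360), and the blue one at (168,222). By the description I choose the black one at (295,240), which is at (295,315) in the side view. The microscope rest is at about (447,243) in the top view and (361,228) in the side view. I'll check both in one close crop.

Run:
```python
from h import *
import pickle
t=pickle.load(open("top0.pkl","rb")); s=pickle.load(open("side0.pkl","rb"))
def crop(s,x,y,w,h,W=400,H=300): return cv2.resize(s["pixels"][y:y+h,x:x+w],(W,H),interpolation=cv2.INTER_CUBIC)
m=np.vstack([np.hstack([crop(t,235,200,120,90),crop(t,392,190,120,90)]),np.hstack([crop(s,240,285,120,90),crop(s,312,195,120,90)])])
cv2.imwrite("pics/crop1.png",m)
for n,S,(x,y,w,h) in (("top",t,(272,226,48,28)),("side",s,(270,300,48,30))):
    g=S["pixels"][y:y+h,x:x+w].max(2); k,l,st,c=cv2.connectedComponentsWithStats((g<55).astype(np.uint8))
    for i in range(1,k):
        if st[i,4]>40:
            pts=np.argwhere(l==i)[:,::-1].astype(np.float32)+[x,y]; rc=cv2.minAreaRect(pts.astype(np.float32)); print(n,st[i],rc)
            mu=pts.mean(0); u=np.linalg.svd(pts-mu,full_matrices=False)[2][0]; d=(pts-mu)@u
            a,b=[atz(S,mu+u*e,15) for e in (d.min()-.5,d.max()+.5)]; print(mu,a,b,np.linalg.norm(a-b),atz(S,mu,15))
print("base corners", [atz(t,p,20).round() for p in ((397,252),(498,326),(437,197))])
print("bin corners z50", [atz(t,p,50).round() for p in ((208,242),(290,190),(339,264),(257,318))])
print("ringcen side", atz(s,(368,144),277))
```

```text
top [  5   6  36  18 240] ((294.863037109375, 240.19863891601562), (36.39979553222656, 6.554304122924805), 20.556045532226562)
[295.06666667 240.3125    ] [607.68942748 237.56694176  15.        ] [572.26807651 143.4349216   15.        ] 100.57588837558214 [589.74088323 189.86317543  15.        ]
side [ 0  0 41  4 98] ((290.0, 301.5), (3.0, 40.0), 90.0)
[284.83673469 300.93877551] [660.00022328 174.1812647   15.        ] [578.0151666 128.7258674  15.       ] 93.74296059522376 [629.40357691 157.20735961  15.        ]
side [  6   2  38  27 347] ((294.516845703125, 314.9269714355469), (8.903982162475586, 41.86991882324219), 57.9946174621582)
[294.75504323 314.88472622] [567.61243184 139.76495809  15.        ] [606.8562269  244.48687956  15.        ] 111.83360982732958 [587.64280139 193.19602146  15.        ]
base corners [array([558., -83.,  20.]), array([ 358., -354.,   20.]), array([ 708., -195.,   20.])]
bin corners z50 [array([582., 416.,  50.]), array([720., 202.,  50.]), array([525.,  74.,  50.]), array([385., 286.,  50.])]
ringcen side [ 572.73648585 -216.03989696  277.        ]
```

View pics/crop1.png

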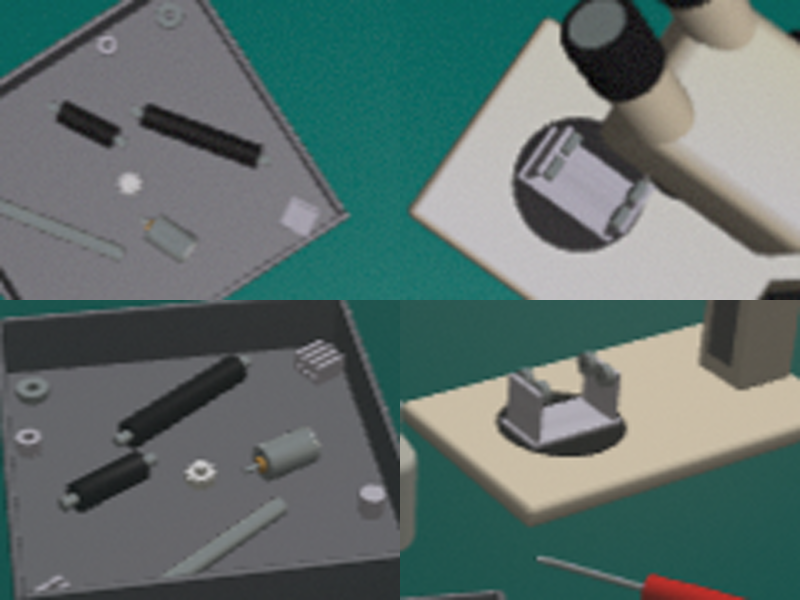

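The crop confirms the choice: in the top view (upper left) it is the long black roller with a steel journal at each end, nothing touching it. Measured rubber length is 100.6 mm, which matches 100. The rest is clear in the upper right, with its brackets along the base plate's long side. Before reaching, I need the tool's height against the 277 mm objective.

```bash
python3 - <<'E'
from h import *
import pickle
t=pickle.load(open("top0.pkl","rb")); s=pickle.load(open("side0.pkl","rb"))
T=np.array([157.5,604.8,231.3])
for h in range(0,420,30): print(h, proj(s,T+[0,0,h]).round(0), proj(t,T+[0,0,h]).round(0))
w=vision.snapshot("wrist"); cv2.imwrite("pics/w0.png",w["pixels"]); print(w["xyz"],R.from_quat(w["orientation"]).as_matrix().round(3),w["mtx"][0][0])
# microscope fit
from scipy.optimize import least_squares
O=(392,190)
E
ls; ls pics
```

```text
0 [[495. 482.]] [[101. 428.]]
30 [[501. 465.]] [[ 95. 432.]]
60 [[507. 446.]] [[ 88. 436.]]
90 [[514. 426.]] [[ 81. 441.]]
120 [[521. 405.]] [[ 74. 446.]]
150 [[528. 383.]] [[ 65. 451.]]
180 [[536. 359.]] [[ 57. 457.]]
210 [[545. 333.]] [[ 48. 463.]]
240 [[554. 306.]] [[ 38. 470.]]
270 [[564. 276.]] [[ 28. 476.]]
300 [[574. 244.]] [[ 17. 484.]]
330 [[585. 210.]] [[  5. 492.]]
360 [[597. 173.]] [[ -8. 500.]]
390 [[610. 132.]] [[-22. 509.]]
[ 84.29119456 622.74645939 372.1237164 ] [[ 0.251 -0.924 -0.289]
 [ 0.968  0.239  0.077]
 [-0.002 -0.299  0.954]] 415.08092846854095
h.py
pics
side0.pkl
top0.pkl
crop1.png
side0.png
top0.png
w0.png
```

The tool body plus wrist stands about 190–260 mm above the TCP. With only 197 mm between the seat and the objective, a straight-down tool won't fit under it, so the tool has to lean. The moves offer no tilt, so I'll test in free space what a pose out of reach does to the orientation.

```bash
python3 -m creep '[{"gripper":0.085,"dy":0.05},{"gripper":0.085,"dy":0.1},{"gripper":0.085,"dy":0.15},{"gripper":0.085,"dy":0.2},{"gripper":0.085,"dy":0.25}]'
python3 -m creep '[{"gripper":0.085,"dy":0.05},{"gripper":0.085,"dy":0.1},{"gripper":0.085,"dy":0.15},{"gripper":0.085,"dy":0.2},{"gripper":0.085,"dy":0.2}]'
cat > st.py <<'E'
from h import *
o=r.observe(); print(round(o["t"],2),np.round(o["tcp_pos"],1),"q",np.round(o["joint_pos"],3),"w",round(o["width"],3),"F",np.round(o["ft_force"],1),o["gripper_force"]); print(R.from_quat(o["eef_rot"]).as_matrix().round(3))
E
python3 st.py
```

```text
0.15 [157.3 604.2 230.2] q [ 1.204  0.218  1.615 -0.     1.311 -0.112] w 0.998 F [-0.5 -0.2 -0.9] 0.0
[[-0.968  0.252 -0.001]
 [ 0.252  0.968 -0.002]
 [ 0.    -0.002 -1.   ]]validation failed for argument at $[0]...
validation failed for argument at $[0]...
```

```bash
python3 -m creep '[{"gripper":0.085,"dx":0,"dy":0.05,"dz":0,"yaw":0},{"gripper":0.085,"dx":0,"dy":0.1,"dz":0,"yaw":0},{"gripper":0.085,"dx":0,"dy":0.15,"dz":0,"yaw":0},{"gripper":0.085,"dx":0,"dy":0.2,"dz":0,"yaw":0},{"gripper":0.085,"dx":0,"dy":0.25,"dz":0,"yaw":0}]'
python3 -m creep '[{"gripper":0.085,"dx":0,"dy":0.05,"dz":0,"yaw":0},{"gripper":0.085,"dx":0,"dy":0.1,"dz":0,"yaw":0},{"gripper":0.085,"dx":0,"dy":0.15,"dz":0,"yaw":0},{"gripper":0.085,"dx":0,"dy":0.2,"dz":0,"yaw":0},{"gripper":0.085,"dx":0,"dy":0.2,"dz":0,"yaw":0}]'
python3 st.py
```

```text
t: 0.65
tcp_pos: [220.9, 848.1, 230.6]
eef_rot: [0.127, 0.992, -0.0, -0.0]
ft_force: [1.2, 1.1, 0.6]
width: 0.999
gripper_force: 0.0
t: 1.15
tcp_pos: [247.4, 950.1, 208.1]
eef_rot: [0.127, 0.992, 0.017, 0.002]
ft_force: [-0.3, -0.3, 0.1]
width: 0.994
gripper_force: 0.0
1.15 [247.4 950.1 208.1] q [ 1.244  1.117  0.311  0.003  1.681 -0.072] w 0.994 F [-0.3 -0.3  0.1] 0.0
[[-0.968  0.252  0.008]
 [ 0.252  0.967  0.032]
 [ 0.     0.033 -0.999]]
```

```bash
python3 -m creep '[{"gripper":0.085,"dx":0,"dy":0.25,"dz":0,"yaw":0},{"gripper":0.085,"dx":0,"dy":0.25,"dz":0,"yaw":0},{"gripper":0.085,"dx":0,"dy":0.25,"dz":0,"yaw":0}]'
python3 st.py
python3 -m creep '[{"gripper":0.085,"dx":0,"dy":-0.05,"dz":0,"yaw":0},{"gripper":0.085,"dx":0,"dy":-0.1,"dz":0,"yaw":0},{"gripper":0.085,"dx":0,"dy":-0.15,"dz":0,"yaw":0}]'
python3 st.py
```

```text
t: 1.45
tcp_pos: [251.9, 967.1, 198.1]
eef_rot: [0.127, 0.991, 0.041, 0.005]
ft_force: [-0.5, 0.1, 0.7]
width: 0.997
gripper_force: 0.0
1.45 [251.9 967.1 198.1] q [ 1.244  1.13   0.308  0.006  1.622 -0.071] w 0.997 F [-0.5  0.1  0.7] 0.0
[[-0.968  0.251  0.021]
 [ 0.252  0.964  0.079]
 [-0.     0.082 -0.997]]
t: 1.75
tcp_pos: [222.1, 851.4, 186.9]
eef_rot: [0.127, 0.991, 0.041, 0.005]
ft_force: [0.6, 1.0, 0.5]
width: 0.999
gripper_force: 0.0
1.75 [222.1 851.4 186.9] q [ 1.234  0.745  0.965  0.007  1.349 -0.083] w 0.999 F [0.6 1.  0.5] 0.0
[[-0.968  0.251  0.021]
 [ 0.252  0.964  0.08 ]
 [-0.     0.083 -0.997]]
```

Poses past the reach limit do tilt the tool, by about 0.02 rad per row, and the tilt stays with the commanded pose. So I can pick nearly vertical, point the arm along the microscope's x axis, lean the tool at the reach limit while the roller lies across the arm, then slide in under the head from −x. The roller stays level through that.

```bash
cat > plan.py <<'E'
from h import *
import sys
# target x y z [azimuth of tool x in deg]
a=[float(v) for v in sys.argv[1:]]
o=r.observe(); M=R.from_quat(o["eef_rot"]).as_matrix(); p=np.array(o["tcp_pos"])
d=M.T@(np.array(a[:3])-p); print("from",p.round(1),"shift m",(d/1000).round(4),"len",round(np.linalg.norm(d)))
az=np.degrees(np.arctan2(M[1,0],M[0,0]))
if len(a)>3: print("az",az.round(1),"yaw",round((az-a[3]+180)%360-180,1))
E
python3 plan.py 590 190 150 69.4
python3 - <<'E'
from h import *
import pickle
t=pickle.load(open("top0.pkl","rb"))
for n,p,z in (("motor",(286,271),20),("gear",(274,255),15),("short",(261,237),15),("heatsink",(325.5,265),18),("cleaner",(375,211),110)): print(n,atz(t,p,z).round())
E
```

```text
from [222.1 851.4 186.9] shift m [-0.5228 -0.5484 -0.0083] len 758
az 165.4 yaw 96.0
motor [507. 213.  20.]
gear [550. 246.  15.]
short [599. 281.  15.]
heatsink [523. 108.  18.]
cleaner [654. -14. 110.]
```

```bash
python3 -m creep '[{"gripper":0.05,"dx":-0.034,"dy":-0.036,"dz":0,"yaw":0},{"gripper":0.05,"dx":-0.068,"dy":-0.072,"dz":0,"yaw":0},{"gripper":0.05,"dx":-0.102,"dy":-0.108,"dz":0,"yaw":0},{"gripper":0.05,"dx":-0.136,"dy":-0.144,"dz":0,"yaw":0},{"gripper":0.05,"dx":-0.17,"dy":-0.18,"dz":0,"yaw":0}]' >/dev/null
python3 -m creep '[{"gripper":0.05,"dx":-0.034,"dy":-0.036,"dz":0,"yaw":0},{"gripper":0.05,"dx":-0.068,"dy":-0.072,"dz":0,"yaw":0},{"gripper":0.05,"dx":-0.102,"dy":-0.108,"dz":0,"yaw":0},{"gripper":0.05,"dx":-0.136,"dy":-0.144,"dz":0,"yaw":0},{"gripper":0.05,"dx":-0.17,"dy":-0.18,"dz":0,"yaw":0}]' >/dev/null
python3 -m creep '[{"gripper":0.05,"dx":-0.034,"dy":-0.036,"dz":0,"yaw":8},{"gripper":0.05,"dx":-0.068,"dy":-0.072,"dz":0,"yaw":16},{"gripper":0.05,"dx":-0.102,"dy":-0.108,"dz":0,"yaw":24},{"gripper":0.05,"dx":-0.136,"dy":-0.144,"dz":0,"yaw":32},{"gripper":0.05,"dx":-0.17,"dy":-0.18,"dz":0,"yaw":40}]' >/dev/null
python3 -m creep '[{"gripper":0.05,"dx":0,"dy":0,"dz":0,"yaw":8},{"gripper":0.05,"dx":0,"dy":0,"dz":0,"yaw":16},{"gripper":0.05,"dx":0,"dy":0,"dz":0,"yaw":24},{"gripper":0.05,"dx":0,"dy":0,"dz":0,"yaw":32},{"gripper":0.05,"dx":0,"dy":0,"dz":0,"yaw":40}]' >/dev/null
python3 -m creep '[{"gripper":0.05,"dx":0,"dy":0,"dz":0,"yaw":8},{"gripper":0.05,"dx":0,"dy":0,"dz":0,"yaw":16},{"gripper":0.05,"dx":0,"dy":0,"dz":0,"yaw":16}]' >/dev/null
python3 st.py; python3 plan.py 590 190 100 69.4
python3 - <<'E'
from h import *
import pickle
w=vision.snapshot("wrist"); cv2.imwrite("pics/w1.png",w["pixels"]); pickle.dump(w,open("w1.pkl","wb"))
print(proj(w,[[590,190,15],[607.7,237.6,15],[572.3,143.4,15]]))
E
```

```text
4.05 [581.4 201.9 146.1] q [0.185 0.253 1.741 0.079 1.111 0.51 ] w 0.588 F [ 0.2  0.  -0.1] 0.0
[[ 0.35   0.936  0.024]
 [ 0.933 -0.351  0.076]
 [ 0.08  -0.004 -0.997]]
from [581.4 201.9 146.1] shift m [-0.0118  0.0125  0.0452] len 48
az 69.4 yaw 0.0
[[335.4656491  254.77803404]
 [335.9604249  180.95790876]
 [334.52882854 321.82455051]]
```

View pics/w1.png

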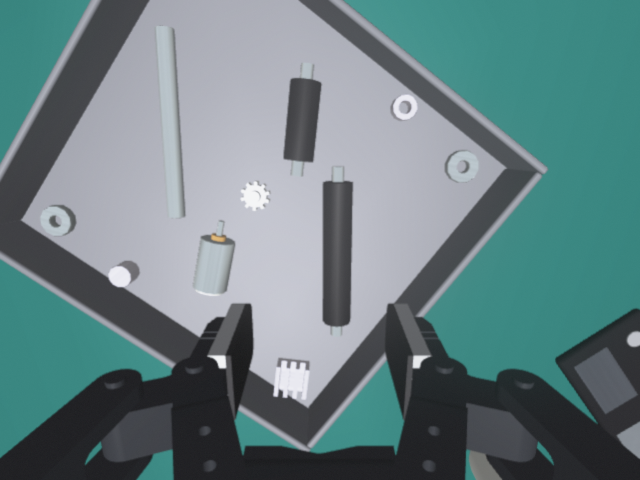

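The wrist picture shows the roller's rubber from (337,181) to (336,325), parallel to the pads and midway between the fingers' line of action. My world estimate projects to (335,255) for its centre, so the two agree within 1–2 mm. Descend, then grip.

```bash
python3 -m creep '[{"gripper":0.05,"dx":-0.012,"dy":0.0135,"dz":0.04,"yaw":0},{"gripper":0.05,"dx":-0.015,"dy":0.0135,"dz":0.08,"yaw":0},{"gripper":0.05,"dx":-0.018,"dy":0.0135,"dz":0.11,"yaw":0},{"gripper":0.05,"dx":-0.019,"dy":0.0135,"dz":0.13,"yaw":0},{"gripper":0.05,"dx":-0.019,"dy":0.0135,"dz":0.13,"yaw":0}]'
python3 plan.py 590.5 190 8 69.4
```

```text
t: 4.6
tcp_pos: [585.5, 188.4, 9.2]
eef_rot: [0.821, 0.57, 0.027, -0.027]
ft_force: [-0.1, 0.5, -0.1]
width: 0.586
gripper_force: 0.0
from [585.5 188.4   9.2] shift m [0.0032 0.0042 0.0013] len 5
az 69.5 yaw 0.1
```

```bash
python3 -m creep '[{"gripper":0.05,"dx":0.003,"dy":0.004,"dz":0,"yaw":0},{"gripper":0.0,"dx":0.003,"dy":0.004,"dz":0,"yaw":0},{"gripper":0.0,"dx":0.003,"dy":0.004,"dz":0,"yaw":0},{"gripper":0.0,"dx":0.003,"dy":0.004,"dz":0,"yaw":0},{"gripper":0.0,"dx":0.003,"dy":0.004,"dz":0,"yaw":0}]'
python3 -m creep '[{"gripper":0.0,"dx":0,"dy":0,"dz":0,"yaw":0},{"gripper":0.0,"dx":0,"dy":0,"dz":0,"yaw":0}]'; python3 st.py
```

```text
t: 5.1
tcp_pos: [595.0, 190.8, 15.1]
eef_rot: [0.821, 0.569, 0.032, -0.025]
ft_force: [0.2, -0.1, 7.0]
width: 0.198
gripper_force: 58.5
t: 5.3
tcp_pos: [595.0, 190.8, 15.1]
eef_rot: [0.821, 0.569, 0.032, -0.025]
ft_force: [-0.7, 1.4, 5.4]
width: 0.195
gripper_force: 58.5
5.3 [595.  190.8  15.1] q [0.163 0.452 1.764 0.092 0.891 0.465] w 0.195 F [-0.7  1.4  5.4] 58.51807415485382
[[ 0.35   0.936  0.024]
 [ 0.933 -0.351  0.077]
 [ 0.08  -0.004 -0.997]]
```

The grip reads 16.6 mm wide with 5 N upward at TCP z 15, so the fingertips hold the roller above its widest line. I'll open, go 8 mm lower and grip again.

```bash
python3 -m creep '[{"gripper":0.04,"dx":0,"dy":0,"dz":0,"yaw":0},{"gripper":0.04,"dx":0,"dy":-0.003,"dz":0,"yaw":0},{"gripper":0.04,"dx":-0.001,"dy":-0.003,"dz":0.004,"yaw":0},{"gripper":0.04,"dx":-0.001,"dy":-0.003,"dz":0.008,"yaw":0},{"gripper":0.04,"dx":-0.001,"dy":-0.003,"dz":0.008,"yaw":0}]'
python3 -m creep '[{"gripper":0.04,"dx":0,"dy":0,"dz":0,"yaw":0}]'; python3 plan.py 590.5 190 7.5 69.4
```

```text
t: 5.8
tcp_pos: [589.5, 191.0, 4.2]
eef_rot: [0.821, 0.569, 0.029, -0.026]
ft_force: [-1.7, -0.2, 3.6]
width: 0.471
gripper_force: 1.7
t: 5.9
tcp_pos: [589.5, 191.0, 4.2]
eef_rot: [0.821, 0.569, 0.029, -0.026]
ft_force: [-2.3, -1.2, 3.4]
width: 0.466
gripper_force: 1.9
from [589.5 191.    4.2] shift m [-0.0003  0.0012 -0.0034] len 4
az 69.4 yaw -0.0
```

```bash
python3 - <<'E'
from h import *
w=vision.snapshot("wrist"); cv2.imwrite("pics/w2.png",w["pixels"])
E
python3 st.py
```

```text
5.95 [589.5 191.    4.2] q [0.165 0.464 1.774 0.093 0.875 0.466] w 0.468 F [-2.4 -1.3  4.2] 1.8912743590772152
[[ 0.351  0.936  0.019]
 [ 0.933 -0.351  0.075]
 [ 0.077 -0.009 -0.997]]
```

View pics/w2.png

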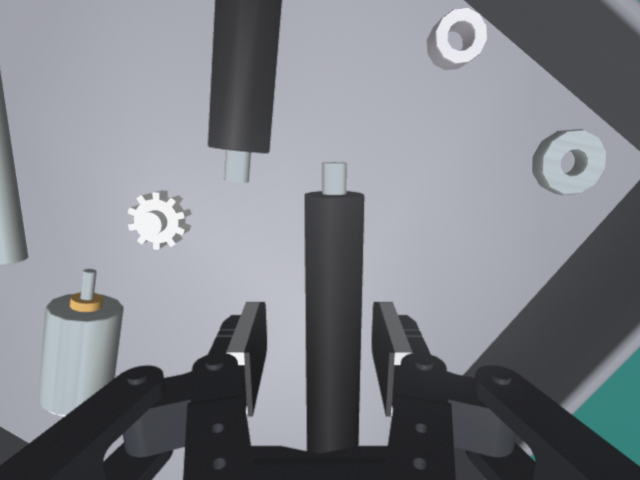

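The roller at (333,320) is unmoved and midway between the pads at (250,355) and (390,355). The tips just touch the floor (4 N). I'll raise by 4 mm and grip.

```bash
python3 -m creep '[{"gripper":0.04,"dx":0,"dy":0.001,"dz":-0.004,"yaw":0},{"gripper":0.0,"dx":0,"dy":0.001,"dz":-0.004,"yaw":0},{"gripper":0.0,"dx":0,"dy":0.001,"dz":-0.004,"yaw":0},{"gripper":0.0,"dx":0,"dy":0.001,"dz":-0.004,"yaw":0}]'
python3 st.py
```

```text
t: 6.35
tcp_pos: [591.6, 190.5, 8.8]
eef_rot: [0.822, 0.569, 0.03, -0.025]
ft_force: [0.6, -0.1, 2.0]
width: 0.205
gripper_force: 58.7
6.35 [591.6 190.5   8.8] q [0.163 0.458 1.771 0.093 0.881 0.465] w 0.205 F [ 0.6 -0.1  2. ] 58.66719961166382
[[ 0.351  0.936  0.021]
 [ 0.933 -0.352  0.076]
 [ 0.078 -0.007 -0.997]]
```

The grip is good: 58.7 N at 17.5 mm (rubber gives), TCP z 8.8. I'll lift, and fit the microscope's pose from both saved pictures.

```bash
python3 -m creep '[{"gripper":0.0,"dx":0,"dy":0,"dz":-0.03,"yaw":0},{"gripper":0.0,"dx":0.004,"dy":0,"dz":-0.07,"yaw":0},{"gripper":0.0,"dx":0.008,"dy":0,"dz":-0.12,"yaw":0},{"gripper":0.0,"dx":0.012,"dy":0,"dz":-0.17,"yaw":0},{"gripper":0.0,"dx":0.016,"dy":0,"dz":-0.22,"yaw":0}]'
cat > fit.py <<'E'
from h import *
import pickle
from scipy.optimize import least_squares
t=pickle.load(open("top0.pkl","rb")); s=pickle.load(open("side0.pkl","rb"))
def W(p,P): # p = x,y,yaw of scope y axis... scope->world
    c,sn=np.cos(p[2]),np.sin(p[2]); P=np.atleast_2d(P)
    return np.c_[p[0]+c*P[:,0]-sn*P[:,1],p[1]+sn*P[:,0]+c*P[:,1],P[:,2]]
# visible plate edges: scope end points (z=20)
edges={"top":[((-100,80),(-100,-220)),((-85,100),(60,100))],"side":[((-80,100),(80,100)),((-100,80),(-100,-200))]}
def edgepts(S,p,seg,n=40):
    P=np.array([[seg[0][0]+(seg[1][0]-seg[0][0])*f,seg[0][1]+(seg[1][1]-seg[0][1])*f,20] for f in np.linspace(0,1,n)])
    q=proj(S,W(p,P)); d=np.diff(proj(S,W(p,P[[0,-1]])),axis=0)[0]; nn=np.array([-d[1],d[0]])/np.linalg.norm(d)
    o=np.arange(-8,8.01,.25); g=cv2.GaussianBlur(S["pixels"],(0,0),.8)[:,:,2].astype(np.float32)
    X=(q[:,None]+o[None,:,None]*nn).astype(np.float32); v=cv2.remap(g,X[...,0],X[...,1],cv2.INTER_LINEAR)
    G=np.abs(np.gradient(v,axis=1)); off=o[G.argmax(1)]; ok=G.max(1)>4
    return P[ok],q[ok]+off[ok,None]*nn,nn
p=np.array([577,-221,-0.637])
for it in range(4):
    D=[(S,)+edgepts(S,p,sg) for n,S in (("top",t),("side",s)) for sg in edges[n][:2 if n=="top" else 0]]
    f=lambda p:np.concatenate([((proj(S,W(p,P))-q)@n) for S,P,q,n in D])
    p=least_squares(f,p,loss="soft_l1",f_scale=.5).x
print("top edges:",p.round(3),np.degrees(p[2]).round(2),"rms",np.sqrt(np.median(f(p)**2)).round(2))
np.save("scope.npy",p)
u=lambda S,x,y,w,h,P:[cv2.circle(im:=cv2.resize(S["pixels"][y:y+h,x:x+w],(400,300),interpolation=cv2.INTER_CUBIC),tuple(int(v) for v in (q-[x,y]+.5)*400/w),2,c,-1) and im for q,c in []]
def ov(S,x,y,w,h):
    k=400/w; im=cv2.resize(S["pixels"][y:y+h,x:x+w],(400,300),interpolation=cv2.INTER_CUBIC)
    def pl(P,c):
        q=((proj(S,W(p,P))-[x,y]+.5)*k).astype(int); cv2.polylines(im,[q.reshape(-1,1,2)],True,c,1)
    for Y in (39,-39): pl([(-22,Y-2.5,68),(22,Y-2.5,68),(22,Y+2.5,68),(-22,Y+2.5,68)],(0,0,255))
    for X in (-12,12):
        for Y in (-32,32): pl([(X-10,Y-4,64),(X+10,Y-4,64),(X+10,Y+4,64),(X-10,Y+4,64)],(0,255,0))
    a=np.linspace(0,2*np.pi,30); pl(np.c_[33*np.cos(a),33*np.sin(a),277+0*a],(255,0,255))
    pl([(-100,100,20),(-100,-240,20),(100,-240,20),(100,100,20)],(255,0,0)); return im
cv2.imwrite("pics/fit1.png",np.vstack([np.hstack([ov(t,392,190,120,90),ov(t,400,200,80,60)]),np.hstack([ov(s,300,130,160,120),ov(s,325,195,80,60)])]))
E
python3 fit.py; python3 st.py
```

```text
t: 6.85
tcp_pos: [590.9, 188.6, 228.9]
eef_rot: [0.822, 0.569, 0.029, -0.026]
ft_force: [0.3, -0.5, -1.0]
width: 0.207
gripper_force: 58.8
top edges: [ 576.233 -214.562   -0.631] -36.17 rms 0.18
6.85 [590.9 188.6 228.9] q [0.16  0.185 1.657 0.075 1.271 0.499] w 0.207 F [ 0.3 -0.5 -1. ] 58.84261429309845
[[ 0.351  0.936  0.017]
 [ 0.933 -0.352  0.075]
 [ 0.076 -0.01  -0.997]]
```

View pics/fit1.png

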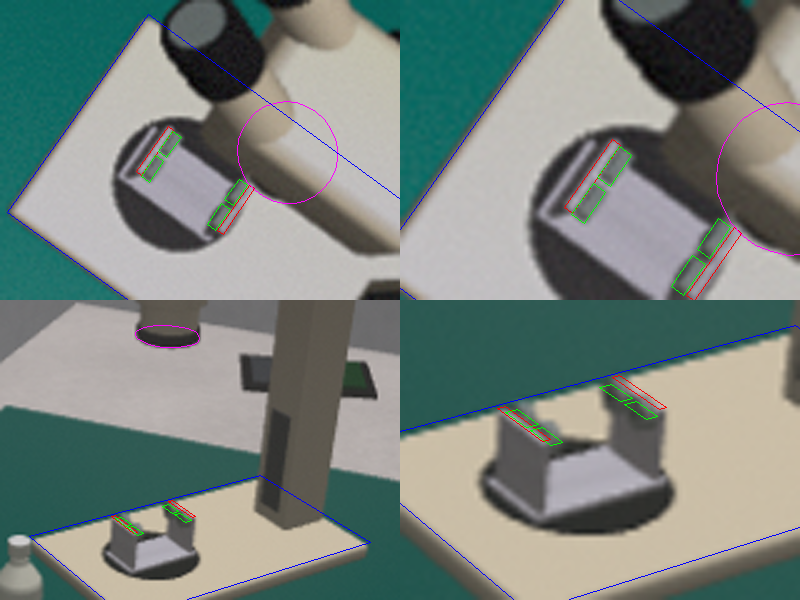

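The fit is at (576.2, −214.6) with the x axis at −36.2°. The overlays land on the plate edges, wheels and brackets (e.g. the wheel pairs at (605,185) and (705,255) in the upper right of the picture) and on the light ring, within about 1–2 px. Tilting must happen at azimuth −36°, so I'll do it high above the microscope. I'll go up first, then yaw 15.6°, then swing over.

```bash
python3 -m creep '[{"gripper":0,"dx":0,"dy":0,"dz":-0.05,"yaw":3},{"gripper":0,"dx":0,"dy":0,"dz":-0.1,"yaw":6},{"gripper":0,"dx":0,"dy":0,"dz":-0.15,"yaw":9},{"gripper":0,"dx":0,"dy":0,"dz":-0.2,"yaw":12},{"gripper":0,"dx":0,"dy":0,"dz":-0.25,"yaw":15.6}]'
python3 -m creep '[{"gripper":0,"dx":0,"dy":0,"dz":-0.05,"yaw":0},{"gripper":0,"dx":0,"dy":0,"dz":-0.1,"yaw":0},{"gripper":0,"dx":0,"dy":0,"dz":-0.13,"yaw":0},{"gripper":0,"dx":0,"dy":0,"dz":-0.13,"yaw":0}]' >/dev/null
python3 st.py; python3 plan.py 452 -330 610 53.8
```

```text
t: 7.35
tcp_pos: [586.4, 169.6, 478.4]
eef_rot: [0.892, 0.451, 0.025, -0.03]
ft_force: [1.6, 0.0, -1.3]
width: 0.207
gripper_force: 58.9
7.75 [584.7 159.8 613.5] q [0.114 0.117 1.034 0.079 1.951 0.776] w 0.204 F [ 0.9 -0.3 -2.2] 58.88153851032257
[[ 0.589  0.807  0.03 ]
 [ 0.804 -0.59   0.077]
 [ 0.079 -0.022 -0.997]]
from [584.7 159.8 613.5] shift m [-0.4723  0.1818 -0.0381] len 508
az 53.8 yaw -0.0
```

```bash
python3 -m creep '[{"gripper":0,"dx":-0.046,"dy":0.018,"dz":-0.004,"yaw":0},{"gripper":0,"dx":-0.092,"dy":0.036,"dz":-0.008,"yaw":0},{"gripper":0,"dx":-0.138,"dy":0.054,"dz":-0.012,"yaw":0},{"gripper":0,"dx":-0.184,"dy":0.072,"dz":-0.016,"yaw":0},{"gripper":0,"dx":-0.23,"dy":0.09,"dz":-0.02,"yaw":0}]' >/dev/null
python3 -m creep '[{"gripper":0,"dx":-0.046,"dy":0.018,"dz":-0.004,"yaw":0},{"gripper":0,"dx":-0.092,"dy":0.036,"dz":-0.008,"yaw":0},{"gripper":0,"dx":-0.138,"dy":0.054,"dz":-0.012,"yaw":0},{"gripper":0,"dx":-0.184,"dy":0.072,"dz":-0.016,"yaw":0},{"gripper":0,"dx":-0.242,"dy":0.092,"dz":-0.02,"yaw":0}]' >/dev/null
python3 st.py
python3 -m creep '[{"gripper":0,"dx":0,"dy":0,"dz":-0.05,"yaw":0},{"gripper":0,"dx":0,"dy":0,"dz":-0.1,"yaw":0},{"gripper":0,"dx":0,"dy":0,"dz":-0.15,"yaw":0},{"gripper":0,"dx":0,"dy":0.03,"dz":-0.2,"yaw":0},{"gripper":0,"dx":0,"dy":0.06,"dz":-0.24,"yaw":0}]' >/dev/null
python3 st.py
```

```text
8.75 [ 455.  -320.7  604.7] q [-0.778  0.054  1.118  0.075  2.012 -0.115] w 0.203 F [ 0.7 -1.4 -1.2] 58.92368674278259
[[ 0.59   0.807  0.017]
 [ 0.804 -0.589  0.079]
 [ 0.074 -0.033 -0.997]]
9.25 [ 471.1 -349.1  792.7] q [-0.795  0.401  0.307  0.113  2.456 -0.076] w 0.204 F [-14.   11.6   8.1] 59.544637799263
[[ 0.59   0.807  0.033]
 [ 0.804 -0.591  0.068]
 [ 0.075 -0.014 -0.997]]
```

Force is back in range to check, and joint 1 stands at −45.6° because the arm plane is offset sideways. The tilt plane must be at −36.2°, so I'll shift along tool x first and then push beyond reach.

```bash
python3 -m creep '[{"gripper":0,"dx":0.035,"dy":0.03,"dz":0.02,"yaw":0},{"gripper":0,"dx":0.07,"dy":0.05,"dz":0.05,"yaw":0},{"gripper":0,"dx":0.1,"dy":0.06,"dz":0.08,"yaw":0},{"gripper":0,"dx":0.1,"dy":0.06,"dz":0.08,"yaw":0}]' >/dev/null
python3 st.py
python3 -m creep '[{"gripper":0,"dx":0,"dy":0.3,"dz":-0.3,"yaw":0},{"gripper":0,"dx":0,"dy":0.3,"dz":-0.3,"yaw":0},{"gripper":0,"dx":0,"dy":0.3,"dz":-0.3,"yaw":0},{"gripper":0,"dx":0,"dy":0.3,"dz":-0.3,"yaw":0},{"gripper":0,"dx":0,"dy":0.3,"dz":-0.3,"yaw":0}]' >/dev/null
python3 st.py
```

```text
9.65 [ 585.8 -296.6  708.7] q [-0.611  0.425  0.465  0.099  2.28   0.08 ] w 0.206 F [ 0.1 -1.3 -3.2] 59.45763051509857
[[ 0.586  0.81   0.019]
 [ 0.807 -0.586  0.079]
 [ 0.075 -0.031 -0.997]]
10.15 [ 588.6 -332.   729.9] q [-0.653  0.5    0.309  0.107  2.312  0.054] w 0.204 F [ 0.3 -0.  -1.4] 59.52270448207855
[[ 0.59   0.805  0.061]
 [ 0.803 -0.593  0.052]
 [ 0.078  0.018 -0.997]]
```

```bash
for i in 1; do
python3 -m creep '[{"gripper":0,"dx":0,"dy":0.3,"dz":-0.3,"yaw":0},{"gripper":0,"dx":0,"dy":0.3,"dz":-0.3,"yaw":0},{"gripper":0,"dx":0,"dy":0.3,"dz":-0.3,"yaw":0},{"gripper":0,"dx":0,"dy":0.3,"dz":-0.3,"yaw":0},{"gripper":0,"dx":0,"dy":0.3,"dz":-0.3,"yaw":0}]' >/dev/null; done
python3 st.py
python3 -m creep '[{"gripper":0,"dx":0,"dy":0.8,"dz":-0.2,"yaw":0},{"gripper":0,"dx":0,"dy":0.8,"dz":-0.2,"yaw":0},{"gripper":0,"dx":0,"dy":0.8,"dz":-0.2,"yaw":0},{"gripper":0,"dx":0,"dy":0.8,"dz":-0.2,"yaw":0},{"gripper":0,"dx":0,"dy":0.8,"dz":-0.2,"yaw":0}]' >/dev/null
python3 st.py
```

```text
10.65 [ 587.1 -354.   728. ] q [-0.683  0.504  0.309  0.112  2.285  0.027] w 0.212 F [-0.  -1.2 -1.7] 59.52314257621765
[[ 0.589  0.803  0.084]
 [ 0.804 -0.594  0.04 ]
 [ 0.082  0.044 -0.996]]
11.15 [ 646.6 -410.8  655. ] q [-0.693  0.608  0.31   0.107  2.155  0.005] w 0.202 F [-0.4 -0.5 -2.3] 59.527097940444946
[[ 0.589  0.801  0.108]
 [ 0.803 -0.595  0.027]
 [ 0.085  0.071 -0.994]]
```

```bash
python3 -m creep '[{"gripper":0,"dx":0.2,"dy":0.3,"dz":-0.3,"yaw":0},{"gripper":0,"dx":0.2,"dy":0.3,"dz":-0.3,"yaw":0},{"gripper":0,"dx":0.2,"dy":0.3,"dz":-0.3,"yaw":0},{"gripper":0,"dx":0.2,"dy":0.3,"dz":-0.3,"yaw":0},{"gripper":0,"dx":0.2,"dy":0.3,"dz":-0.3,"yaw":0}]' >/dev/null
python3 st.py
python3 -m creep '[{"gripper":0,"dx":0.04,"dy":0.4,"dz":-0.3,"yaw":0},{"gripper":0,"dx":0.04,"dy":0.4,"dz":-0.3,"yaw":0},{"gripper":0,"dx":0.04,"dy":0.4,"dz":-0.3,"yaw":0},{"gripper":0,"dx":0.04,"dy":0.4,"dz":-0.3,"yaw":0},{"gripper":0,"dx":0.04,"dy":0.4,"dz":-0.3,"yaw":0}]' >/dev/null
python3 -m creep '[{"gripper":0,"dx":0.04,"dy":0.4,"dz":-0.3,"yaw":0},{"gripper":0,"dx":0.04,"dy":0.4,"dz":-0.3,"yaw":0},{"gripper":0,"dx":0.04,"dy":0.4,"dz":-0.3,"yaw":0},{"gripper":0,"dx":0.04,"dy":0.4,"dz":-0.3,"yaw":0},{"gripper":0,"dx":0.04,"dy":0.4,"dz":-0.3,"yaw":0}]' >/dev/null
python3 st.py
```

```text
11.65 [ 672.4 -348.9  680.1] q [-0.607  0.576  0.308  0.105  2.145  0.09 ] w 0.203 F [ 0.4 -0.6 -2.2] 59.5203298330307
[[ 0.587  0.797  0.14 ]
 [ 0.804 -0.594  0.01 ]
 [ 0.091  0.107 -0.99 ]]
12.65 [ 671.5 -377.4  688.5] q [-0.644  0.568  0.309  0.118  2.092  0.063] w 0.206 F [-0.4  0.1 -1.7] 59.50291693210602
[[ 0.587  0.786  0.196]
 [ 0.804 -0.595 -0.019]
 [ 0.102  0.169 -0.98 ]]
```

```bash
python3 -m creep '[{"gripper":0,"dx":-0.15,"dy":0.2,"dz":0,"yaw":0},{"gripper":0,"dx":-0.15,"dy":0.2,"dz":0,"yaw":0},{"gripper":0,"dx":-0.15,"dy":0.2,"dz":0,"yaw":0},{"gripper":0,"dx":-0.15,"dy":0.2,"dz":0,"yaw":0},{"gripper":0,"dx":-0.15,"dy":0.2,"dz":0,"yaw":0}]' >/dev/null
python3 st.py
python3 -m creep '[{"gripper":0,"dx":0,"dy":0.4,"dz":-0.15,"yaw":0},{"gripper":0,"dx":0,"dy":0.4,"dz":-0.15,"yaw":0},{"gripper":0,"dx":0,"dy":0.4,"dz":-0.15,"yaw":0},{"gripper":0,"dx":0,"dy":0.4,"dz":-0.15,"yaw":0},{"gripper":0,"dx":0,"dy":0.4,"dz":-0.15,"yaw":0}]' >/dev/null
python3 st.py
```

```text
13.15 [ 656.9 -510.6  625.9] q [-0.793  0.654  0.31   0.144  1.99  -0.08 ] w 0.207 F [ 0.8  1.2 -2. ] 59.52230930328369
[[ 0.587  0.779  0.22 ]
 [ 0.803 -0.595 -0.037]
 [ 0.103  0.198 -0.975]]
13.65 [ 675.9 -521.8  615.9] q [-0.788  0.671  0.309  0.146  1.936 -0.079] w 0.204 F [-0.6  0.6 -2.1] 59.52245593070984
[[ 0.586  0.771  0.251]
 [ 0.804 -0.591 -0.059]
 [ 0.102  0.236 -0.966]]
```

```bash
python3 -m creep '[{"gripper":0,"dx":-0.02,"dy":0.4,"dz":-0.15,"yaw":0},{"gripper":0,"dx":-0.02,"dy":0.4,"dz":-0.15,"yaw":0},{"gripper":0,"dx":-0.02,"dy":0.4,"dz":-0.15,"yaw":0},{"gripper":0,"dx":-0.02,"dy":0.4,"dz":-0.15,"yaw":0},{"gripper":0,"dx":-0.02,"dy":0.4,"dz":-0.15,"yaw":0}]' >/dev/null
python3 -m creep '[{"gripper":0,"dx":-0.02,"dy":0.4,"dz":-0.15,"yaw":0},{"gripper":0,"dx":-0.02,"dy":0.4,"dz":-0.15,"yaw":0},{"gripper":0,"dx":-0.02,"dy":0.4,"dz":-0.15,"yaw":0},{"gripper":0,"dx":-0.02,"dy":0.4,"dz":-0.15,"yaw":0},{"gripper":0,"dx":-0.02,"dy":0.4,"dz":-0.15,"yaw":0}]' >/dev/null
python3 -m creep '[{"gripper":0,"dx":-0.02,"dy":0.4,"dz":-0.15,"yaw":0},{"gripper":0,"dx":-0.02,"dy":0.4,"dz":-0.15,"yaw":0},{"gripper":0,"dx":-0.02,"dy":0.4,"dz":-0.15,"yaw":0},{"gripper":0,"dx":-0.02,"dy":0.4,"dz":-0.15,"yaw":0},{"gripper":0,"dx":-0.02,"dy":0.4,"dz":-0.15,"yaw":0}]' >/dev/null
python3 st.py
```

```text
15.15 [ 690.1 -564.5  618.4] q [-0.818  0.68   0.309  0.164  1.817 -0.103] w 0.205 F [ 0.   0.1 -0.7] 59.52053189277649
[[ 0.587  0.737  0.335]
 [ 0.803 -0.582 -0.127]
 [ 0.102  0.344 -0.933]]
```

```bash
python3 -m creep '[{"gripper":0,"dx":-0.08,"dy":0.4,"dz":-0.1,"yaw":0},{"gripper":0,"dx":-0.08,"dy":0.4,"dz":-0.1,"yaw":0},{"gripper":0,"dx":-0.08,"dy":0.4,"dz":-0.1,"yaw":0},{"gripper":0,"dx":-0.08,"dy":0.4,"dz":-0.1,"yaw":0},{"gripper":0,"dx":-0.08,"dy":0.4,"dz":-0.1,"yaw":0}]' >/dev/null
python3 -m creep '[{"gripper":0,"dx":-0.06,"dy":0.4,"dz":-0.1,"yaw":0},{"gripper":0,"dx":-0.06,"dy":0.4,"dz":-0.1,"yaw":0},{"gripper":0,"dx":-0.06,"dy":0.4,"dz":-0.1,"yaw":0},{"gripper":0,"dx":-0.06,"dy":0.4,"dz":-0.1,"yaw":0},{"gripper":0,"dx":-0.06,"dy":0.4,"dz":-0.1,"yaw":0}]' >/dev/null
python3 st.py
python3 -m creep '[{"gripper":0,"dx":-0.04,"dy":0.4,"dz":-0.05,"yaw":0},{"gripper":0,"dx":-0.04,"dy":0.4,"dz":-0.05,"yaw":0},{"gripper":0,"dx":-0.04,"dy":0.4,"dz":-0.05,"yaw":0},{"gripper":0,"dx":-0.04,"dy":0.4,"dz":-0.05,"yaw":0},{"gripper":0,"dx":-0.04,"dy":0.4,"dz":-0.05,"yaw":0}]' >/dev/null
python3 -m creep '[{"gripper":0,"dx":-0.04,"dy":0.4,"dz":-0.05,"yaw":0},{"gripper":0,"dx":-0.04,"dy":0.4,"dz":-0.05,"yaw":0},{"gripper":0,"dx":-0.04,"dy":0.4,"dz":-0.05,"yaw":0},{"gripper":0,"dx":-0.04,"dy":0.4,"dz":-0.05,"yaw":0},{"gripper":0,"dx":-0.04,"dy":0.4,"dz":-0.05,"yaw":0}]' >/dev/null
python3 st.py
```

```text
16.15 [ 683.  -619.5  613. ] q [-0.874  0.698  0.309  0.189  1.73  -0.152] w 0.205 F [ 0.2 -1.  -1.8] 59.51869010925293
[[ 0.588  0.709  0.389]
 [ 0.803 -0.57  -0.175]
 [ 0.098  0.415 -0.905]]
17.15 [ 703.3 -648.9  605. ] q [-0.881  0.722  0.309  0.199  1.629 -0.162] w 0.21 F [-1.2 -0.  -1. ] 59.51514959335327
[[ 0.591  0.676  0.44 ]
 [ 0.802 -0.554 -0.224]
 [ 0.092  0.485 -0.869]]
```

```bash
python3 -m creep '[{"gripper":0,"dx":-0.06,"dy":0.4,"dz":-0.03,"yaw":0},{"gripper":0,"dx":-0.06,"dy":0.4,"dz":-0.03,"yaw":0},{"gripper":0,"dx":-0.06,"dy":0.4,"dz":-0.03,"yaw":0},{"gripper":0,"dx":-0.06,"dy":0.4,"dz":-0.03,"yaw":0},{"gripper":0,"dx":-0.06,"dy":0.4,"dz":-0.03,"yaw":0}]' >/dev/null
python3 -m creep '[{"gripper":0,"dx":-0.06,"dy":0.4,"dz":-0.03,"yaw":0},{"gripper":0,"dx":-0.06,"dy":0.4,"dz":-0.03,"yaw":0},{"gripper":0,"dx":-0.06,"dy":0.4,"dz":-0.03,"yaw":0}]' >/dev/null
python3 st.py
python3 - <<'E'
from h import *
w=vision.snapshot("wrist"); im=w["pixels"]; cv2.imwrite("pics/w3.png",im)
o=r.observe(); M=R.from_quat(o["eef_rot"]).as_matrix(); p=np.array(o["tcp_pos"])
# expected roller centre in tool frame: ~6 mm behind TCP
a=np.arctan2(-.0767,.997)*-1
for k in (5,8): print([proj(w,[p-M[:,2]*k+s*50*M[:,0]])[0].round(1) for s in (-1,0,1)])
E
```

```text
17.95 [ 708.3 -680.6  609.9] q [-0.903  0.731  0.309  0.216  1.544 -0.182] w 0.206 F [-0.6 -0.9 -0.8] 59.49631869792938
[[ 0.594  0.639  0.488]
 [ 0.8   -0.534 -0.274]
 [ 0.086  0.553 -0.829]]
[array([316.5, 439.9]), array([316.4, 330. ]), array([316.2, 196.2])]
[array([316.5, 445.6]), array([316.3, 334.1]), array([316.1, 198. ])]
```

View pics/w3.png

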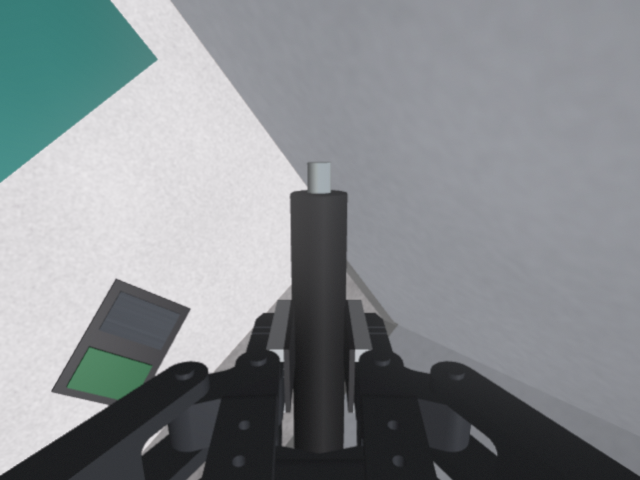

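The roller is held straight between the pads (axis at column 319, end at row 192). Lean is now 34°. A −2.9° yaw brings the roller to azimuth 53.8° and level within 0.5°. Next I retract over the microscope at height to its −x side.

```bash
python3 -m creep '[{"gripper":0,"dx":0,"dy":-0.03,"dz":0,"yaw":-2.9},{"gripper":0,"dx":0,"dy":-0.05,"dz":0,"yaw":-2.9},{"gripper":0,"dx":0,"dy":-0.05,"dz":0,"yaw":-2.9}]' >/dev/null; python3 st.py; python3 plan.py 475 -135 580 53.8
```

```text
18.3 [ 674.9 -652.1  573.7] q [-0.915  0.537  0.665  0.224  1.401 -0.275] w 0.206 F [ 0.8  0.2 -2.5] 59.569990038871765
[[ 0.562  0.673  0.481]
 [ 0.825 -0.499 -0.265]
 [ 0.062  0.546 -0.836]]
from [ 674.9 -652.1  573.7] shift m [ 0.3148 -0.3891 -0.2385] len 554
az 55.8 yaw 2.0
```

```bash
python3 -m creep '[{"gripper":0,"dx":0.026,"dy":-0.032,"dz":-0.02,"yaw":0},{"gripper":0,"dx":0.052,"dy":-0.064,"dz":-0.04,"yaw":0},{"gripper":0,"dx":0.078,"dy":-0.096,"dz":-0.06,"yaw":0},{"gripper":0,"dx":0.104,"dy":-0.128,"dz":-0.08,"yaw":0},{"gripper":0,"dx":0.13,"dy":-0.16,"dz":-0.1,"yaw":0}]' >/dev/null
python3 -m creep '[{"gripper":0,"dx":0.026,"dy":-0.032,"dz":-0.02,"yaw":0},{"gripper":0,"dx":0.052,"dy":-0.064,"dz":-0.04,"yaw":0},{"gripper":0,"dx":0.078,"dy":-0.096,"dz":-0.06,"yaw":0},{"gripper":0,"dx":0.104,"dy":-0.128,"dz":-0.08,"yaw":0},{"gripper":0,"dx":0.13,"dy":-0.16,"dz":-0.1,"yaw":0}]' >/dev/null
python3 -m creep '[{"gripper":0,"dx":0.026,"dy":-0.032,"dz":-0.02,"yaw":0},{"gripper":0,"dx":0.054,"dy":-0.068,"dz":-0.04,"yaw":0},{"gripper":0,"dx":0.054,"dy":-0.068,"dz":-0.04,"yaw":0}]' >/dev/null
python3 st.py; python3 plan.py 482 -145 140
```

```text
19.6 [ 475.4 -132.2  589.1] q [-0.368 -0.509  1.702 -0.076  1.349  0.234] w 0.205 F [-0.1 -0.2 -1.3] 59.722614884376526
[[ 0.554  0.666  0.499]
 [ 0.83  -0.488 -0.271]
 [ 0.062  0.564 -0.823]]
from [ 475.4 -132.2  589.1] shift m [-0.035  -0.2427  0.3766] len 449
```

```bash
python3 -m creep '[{"gripper":0,"dx":-0.0035,"dy":-0.024,"dz":0.0375,"yaw":0},{"gripper":0,"dx":-0.007,"dy":-0.048,"dz":0.075,"yaw":0},{"gripper":0,"dx":-0.01,"dy":-0.073,"dz":0.113,"yaw":0},{"gripper":0,"dx":-0.014,"dy":-0.097,"dz":0.151,"yaw":0},{"gripper":0,"dx":-0.017,"dy":-0.121,"dz":0.188,"yaw":0}]' >/dev/null
python3 -m creep '[{"gripper":0,"dx":-0.0035,"dy":-0.024,"dz":0.0375,"yaw":0},{"gripper":0,"dx":-0.007,"dy":-0.048,"dz":0.075,"yaw":0},{"gripper":0,"dx":-0.01,"dy":-0.073,"dz":0.113,"yaw":0},{"gripper":0,"dx":-0.014,"dy":-0.097,"dz":0.151,"yaw":0},{"gripper":0,"dx":-0.017,"dy":-0.121,"dz":0.183,"yaw":0}]' >/dev/null
python3 -m creep '[{"gripper":0,"dx":0,"dy":0,"dz":0,"yaw":0}]' >/dev/null
python3 st.py; python3 plan.py 579 -216 105
python3 - <<'E'
from h import *
import pickle
s=vision.snapshot("side"); pickle.dump(s,open("side1.pkl","wb")); cv2.imwrite("pics/s1.png",cv2.resize(s["pixels"][100:340,260:580],(800,600)))
E
```

```text
20.7 [ 472.9 -146.9  132.5] q [-0.406 -0.254  2.383 -0.141  0.438  0.319] w 0.209 F [-1.1 -0.1 -1.9] 59.574474692344666
[[ 0.563  0.674  0.478]
 [ 0.825 -0.497 -0.27 ]
 [ 0.055  0.546 -0.836]]
from [ 472.9 -146.9  132.5] shift m [0.0012 0.0909 0.0923] len 130
```

View pics/s1.png

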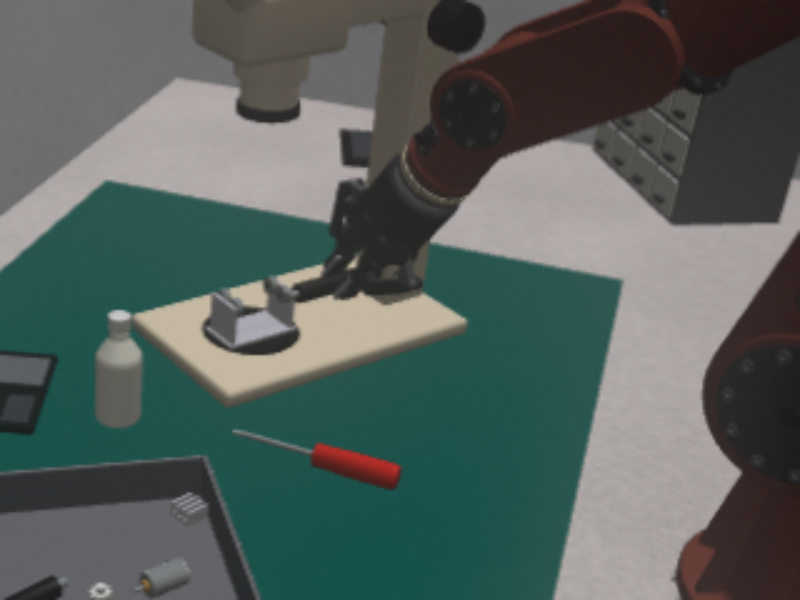

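The tool, leaning 34° with the roller in it (near end at (300,292)), stands clear on the −x side of the rest and below the head at (270,115). Now in, to 30 mm above the seat.

```bash
python3 -m creep '[{"gripper":0,"dx":0,"dy":0.023,"dz":0.023,"yaw":0},{"gripper":0,"dx":0,"dy":0.046,"dz":0.046,"yaw":0},{"gripper":0,"dx":0.001,"dy":0.07,"dz":0.07,"yaw":0},{"gripper":0,"dx":0.001,"dy":0.091,"dz":0.092,"yaw":0},{"gripper":0,"dx":0.001,"dy":0.091,"dz":0.092,"yaw":0}]'
python3 -m creep '[{"gripper":0,"dx":0,"dy":0,"dz":0,"yaw":0}]' >/dev/null
python3 st.py; python3 plan.py 579 -216 85
python3 - <<'E'
from h import *
import pickle
p=np.load("scope.npy")
s=vision.snapshot("side"); 
o=r.observe(); M=R.from_quat(o["eef_rot"]).as_matrix(); T=np.array(o["tcp_pos"])
d=M@np.array([.997,0,.078]); c=T-6*M[:,2]-1*M[:,0]; print("roller c",c.round(1),"dir",d.round(3))
ex=np.array([np.cos(p[2]),np.sin(p[2])]); ey=np.array([-ex[1],ex[0]]); e=c[:2]-p[:2]; print("scope xy",e@ex,e@ey)
im=s["pixels"]; x,y,w,h=310,170,120,90; k=400/w*2
im2=cv2.resize(im[y:y+h,x:x+w],(800,600),interpolation=cv2.INTER_CUBIC)
q=((proj(s,[c-60*d,c-50*d,c+50*d,c+60*d])-[x,y]+.5)*k).astype(int); 
for v in q: cv2.circle(im2,tuple(int(a) for a in v),4,(0,0,255),1)
cv2.imwrite("pics/s2.png",im2)
E
```

```text
t: 21.25
tcp_pos: [590.4, -221.7, 119.9]
eef_rot: [0.848, 0.439, 0.164, 0.249]
ft_force: [-0.3, -0.2, -1.1]
width: 0.211
gripper_force: 59.6
21.35 [ 586.4 -219.1  117.6] q [-0.454  0.082  2.12  -0.097  0.341  0.243] w 0.207 F [-0.7  0.1 -1. ] 59.615426659584045
[[ 0.561  0.665  0.493]
 [ 0.826 -0.492 -0.277]
 [ 0.059  0.562 -0.825]]
from [ 586.4 -219.1  117.6] shift m [-0.0035 -0.0248  0.0223] len 34
roller c [ 581.6 -217.4  121.5] dir [ 0.598  0.802 -0.006]
scope xy 6.03275473251988 0.8740213762103126
```

View pics/s2.png

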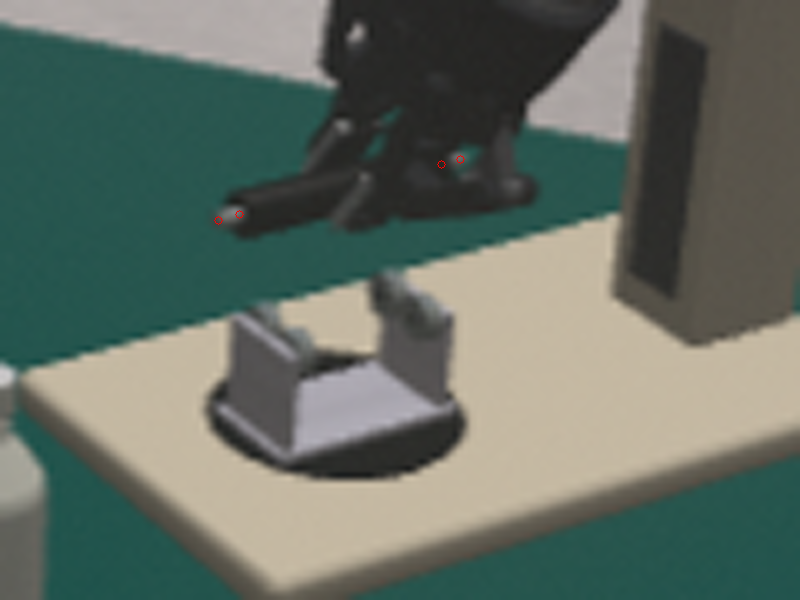

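My computed journal ends (circles at (218,218) and (460,158)) fall on the real ones, so the roller estimate is good. It is 6 mm too far in +x, 0.9 mm in y, and level. I'll correct that and lower in two steps.

```bash
python3 -m creep '[{"gripper":0,"dx":-0.002,"dy":-0.009,"dz":0.007,"yaw":0},{"gripper":0,"dx":-0.0026,"dy":-0.016,"dz":0.015,"yaw":0},{"gripper":0,"dx":-0.0026,"dy":-0.0227,"dz":0.0226,"yaw":0},{"gripper":0,"dx":-0.0026,"dy":-0.0227,"dz":0.0226,"yaw":0},{"gripper":0,"dx":-0.0026,"dy":-0.0227,"dz":0.0226,"yaw":0}]' >/dev/null
cat > ro.py <<'E'
from h import *
p=np.load("scope.npy"); o=r.observe(); M=R.from_quat(o["eef_rot"]).as_matrix(); T=np.array(o["tcp_pos"])
d=M@np.array([.997,0,.078]); c=T-6*M[:,2]-1*M[:,0]
ex=np.array([np.cos(p[2]),np.sin(p[2])]); ey=np.array([-ex[1],ex[0]]); e=c[:2]-p[:2]
print("t",o["t"],"roller scope",(e@ex).round(1),(e@ey).round(1),c[2].round(1),"dir",d.round(3),"F",np.round(o["ft_force"],1),o["width"])
for z in (84,81,80): print(z,(M.T@np.array([*(p[:2]-c[:2]),z-c[2]])).round(1))
E
python3 ro.py
```

```text
t 21.9 roller scope -3.2 -0.5 85.7 dir [ 0.597  0.802 -0.007] F [-0.6 -0.1 -2.5] 0.20573458498641556
84 [0.3 1.7 3.2]
81 [0.1 0.  5.7]
80 [ 0.1 -0.6  6.5]
```

```bash
python3 -m creep '[{"gripper":0,"dx":0,"dy":0.0012,"dz":0.004,"yaw":0},{"gripper":0,"dx":0,"dy":0.0012,"dz":0.004,"yaw":0},{"gripper":0,"dx":0,"dy":0.0012,"dz":0.004,"yaw":0}]' >/dev/null; python3 ro.py
```

```text
t 22.2 roller scope 1.3 -0.2 84.4 dir [ 0.598  0.802 -0.007] F [ 0.3 -0.  -1.5] 0.2070685762748582
84 [ 0.2 -1.3 -0.4]
81 [ 0.  -3.   2.1]
80 [-0.1 -3.6  2.9]
```

```bash
python3 -m creep '[{"gripper":0,"dx":0,"dy":-0.0015,"dz":0.001,"yaw":0},{"gripper":0,"dx":0,"dy":-0.003,"dz":0.002,"yaw":0},{"gripper":0,"dx":0,"dy":-0.003,"dz":0.002,"yaw":0},{"gripper":0,"dx":0,"dy":-0.003,"dz":0.002,"yaw":0}]' >/dev/null; python3 ro.py
```

```text
t 22.6 roller scope -0.5 -0.1 80.7 dir [ 0.598  0.802 -0.007] F [ 0.5  0.5 -1.7] 0.2052759040165346
84 [ 0.2  2.3 -2.4]
81 [0.1 0.6 0.1]
80 [0.  0.  0.9]
```

```bash
python3 -m creep '[{"gripper":0,"dx":0,"dy":-0.0004,"dz":0.0014,"yaw":0},{"gripper":0,"dx":0,"dy":-0.0004,"dz":0.0014,"yaw":0},{"gripper":0,"dx":0,"dy":-0.0004,"dz":0.0014,"yaw":0}]' >/dev/null; python3 ro.py
```

```text
t 22.9 roller scope 0.6 0.2 79.9 dir [ 0.597  0.802 -0.007] F [ 0.9 -0.5 -0.4] 0.20630417462050504
84 [ 0.1  1.8 -3.7]
81 [-0.1  0.1 -1.2]
80 [-0.1 -0.4 -0.4]
```

```bash
python3 -m creep '[{"gripper":0,"dx":0,"dy":-0.0008,"dz":0.0007,"yaw":0},{"gripper":0,"dx":0,"dy":-0.0008,"dz":0.0007,"yaw":0},{"gripper":0,"dx":0,"dy":-0.0008,"dz":0.0007,"yaw":0}]' >/dev/null; python3 ro.py
```

```text
t 23.2 roller scope 0.9 0.2 79.6 dir [ 0.597  0.802 -0.007] F [-1.3 -0.3  4.7] 0.20718774097143616
84 [ 0.1  1.7 -4.1]
81 [-0.1  0.1 -1.6]
80 [-0.1 -0.5 -0.8]
```

The wheels now carry the roller (about +6 N at z 79.6). Release, then back out along the tool axis.

```bash
python3 -m creep '[{"gripper":0.02,"dx":0,"dy":0,"dz":0,"yaw":0},{"gripper":0.025,"dx":0,"dy":0,"dz":0,"yaw":0},{"gripper":0.035,"dx":0,"dy":0,"dz":0,"yaw":0},{"gripper":0.045,"dx":0,"dy":0,"dz":0,"yaw":0},{"gripper":0.045,"dx":0,"dy":0,"dz":0,"yaw":0}]'
python3 -m creep '[{"gripper":0.045,"dx":0,"dy":0,"dz":0,"yaw":0},{"gripper":0.045,"dx":0,"dy":0,"dz":-0.01,"yaw":0},{"gripper":0.045,"dx":0,"dy":0,"dz":-0.03,"yaw":0},{"gripper":0.045,"dx":0,"dy":-0.01,"dz":-0.06,"yaw":0},{"gripper":0.045,"dx":0,"dy":-0.03,"dz":-0.09,"yaw":0}]'
python3 - <<'E'
from h import *
s=vision.snapshot("side"); x,y,w,h=310,170,120,90
im=cv2.resize(s["pixels"][y:y+h,x:x+w],(800,600),interpolation=cv2.INTER_CUBIC); p=np.load("scope.npy")
d=np.array([-np.sin(p[2]),np.cos(p[2]),0]); c=np.array([p[0],p[1],80])
for v in proj(s,[c-60*d,c-50*d,c+50*d,c+60*d]): cv2.circle(im,tuple(int(a) for a in (v-[x,y]+.5)*800/w),4,(0,0,255),1)
cv2.imwrite("pics/s3.png",im)
E
```

```text
t: 23.7
tcp_pos: [578.9, -214.8, 72.6]
eef_rot: [0.849, 0.44, 0.16, 0.244]
ft_force: [-0.3, 0.3, 0.3]
width: 0.527
gripper_force: 0.0
t: 24.2
tcp_pos: [516.3, -176.2, 133.9]
eef_rot: [0.849, 0.439, 0.162, 0.246]
ft_force: [-0.1, 0.4, 0.9]
width: 0.525
gripper_force: 0.0
```

View pics/s3.png

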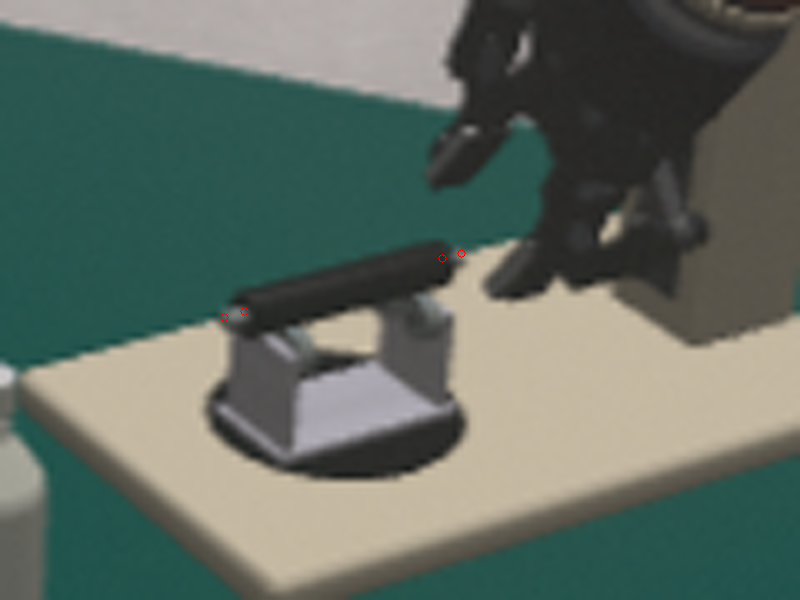

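The roller lies seated on both wheel pairs. Its journal ends, at about (228,320) and (465,260), are within about 2 mm of the ideal seat (circles), it is level, and the gripper is clear. I'll back off a little more, check it is still, and hand in.

```bash
python3 -m creep '[{"gripper":0.045,"dx":0,"dy":-0.03,"dz":-0.03,"yaw":0},{"gripper":0.045,"dx":0,"dy":-0.04,"dz":-0.04,"yaw":0},{"gripper":0.045,"dx":0,"dy":-0.04,"dz":-0.04,"yaw":0},{"gripper":0.045,"dx":0,"dy":-0.04,"dz":-0.04,"yaw":0}]'
python3 -c "
from rig import r
print(r.sign_off())"
```

```text
t: 24.65
tcp_pos: [469.9, -145.2, 143.1]
eef_rot: [0.849, 0.44, 0.162, 0.246]
ft_force: [0.4, 0.2, -0.6]
width: 0.528
gripper_force: 0.0
the job is handed in; nothing more can be done
None
```

The long roller lies level in the roller rest under the objective, within about 2 mm of its seat, and I handed the job in at 24.65 s with the gripper clear; the elbow joint read 0.307–0.309 at its 0.31 limit while I leaned the tool, and the hand-in gave no verdict.

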